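# Show the failed module to the inspection camera

## Robot

A 6-joint arm with a two-finger parallel gripper is mounted at the origin on the work surface. World frame = base frame: x ahead of the robot, y to its left, z up, the work surface at z = 0. Lengths are in m, angles in rad, forces in N, time in s.
With the tool pointing down it reaches from about 0.425 to 0.95 m from the base axis. Payload 14.7 kg.
Tool frame: the origin (TCP) lies midway between the tips of the shut fingers; the grasp point (between the pads) lies 19 mm behind it (bot.grasp_offset is the distance from the TCP to the grasp point, in m); y points along the fingers, x is the direction in which the jaws open and shut, and the axes are right-handed (so a half turn about y gives the same grasp; the last joint's range is limited). The gripper opens to 85 mm and grips with 20 to 120 N. Pads are 22 mm wide; open, the fingers measure 114 mm over their backs; the gripper's body (76 mm by 85 mm) begins 54 mm behind the grasp point. The pads swing forward as they close: fully open they stand 13 mm farther back than shut.
Start: joints at [-1.165, 0.48, 1.596, -0, 1.065, -0.047], TCP at [0.284, -0.584, 0.231] pointing down, gripper open.
Joint ranges: [-2.75, 2.75], [-0.82, 2.05], [0.23, 2.67], [-1.56, 4.7], [0.09, 2.69], [-2.92, 2.92]. Speed limits (rad/s): [1.89, 1.89, 2.39, 3.01, 3.01, 3.01].

## Interface

Orientations are given as a unit quaternion [w, x, y, z].
In Python, from rig import status, read_camera, get_calibration, workorder, bot gives the robot as it stands.
- The arm moves only by the tool servo_tool, never from a script. Its argument "deltas" is a list of rows, each a list of 2 entries, a list of its own where there are three numbers: the shift along the tool's x, y, z in mm, then the turn about the tool's y in degrees. In form: [[[tx, ty, tz], yaw], ...]. A call has exactly 10 rows; each row is the pose to reach, as a shift and turn from the pose commanded when the call began, along the tool's axes at that moment; what a row does not reach only later rows make up. A row lasts 1/8 s, in which the tool goes at most 62.5 mm and 10.7 degrees, less where a joint would pass 70% of its speed; a pose out of reach is approached as far as the arm can. A call with a gripper value outside its range is refused whole. "gripper" is the opening, from 0 (shut) to 1 (fully open), set as the call begins (left out, the last holds). The fingers move at their own pace and stop on an object; the grip force is fixed at half the most. Time passes only in rows, so rows that repeat a pose let the fingers close, or fill a call up. It gives the time, the measured TCP pose, the force and the opening at its end, in the units of the state.
- status.sense(): the state, without advancing time (a new reading comes with each control period).
- read_camera(name): name is "scene" or "top"; returns the picture (384x512x3 uint8, red, green, blue); there is no depth.
- get_calibration(name): a dict with "mtx" (3x3 intrinsics, pixels), "rvec" (rotation vector, rad) and "tvec" (3), from world to camera coordinates, as OpenCV has them. Camera axes: x right, y down, z forward; pixel columns grow to the right and rows downward; lengths in m; the calibration is good to about 2 mm. A picture is of the moment at which its call begins. get_calibration takes no time and is no camera call.
- workorder.close_job(): hands the job in, once; it reports no verdict.
The state is a dict: "time": time; "joint_positions": joint angles; "joint_velocities": joint speeds; "effort": joint torques, N m; "tool_pos": TCP position; "tcp_rot": TCP orientation; "ft_force": force on the tool from outside, world axes, zero at the start; "moment": the same for the moment, N m; "opening": finger opening in m.
Only numpy, scipy, OpenCV 4.12 (cv2) and the standard library are available. Lean on these libraries where they do the work, as an engineer would, in place of code of your own. Each camera call takes 0.05 s, during which the arm holds its last target. There are 200 camera calls.

## Task

The module with the red lid has failed its test: pull the yellow knob of its jig fully out until it clicks over and leave it out, then lift the module out and hold it up to the inspection camera, upright and still, with the face that carries the two brass connectors squarely towards the lens, centred on the lens and 100 mm from it. Finish while holding it there. Leave the other jig with the green-lidded module, and everything else on the bench, undisturbed.

Things in the scene. Friction and masses are not known exactly. Their poses are not given: they have to be found in the camera images.
- jig_a: Fixed black jig with the red-lidded module, in either of two places. Plate 80 mm wide, x -80 to +65 mm, top 20 mm above the table; origin at table height under the module's centre; z up, x away from the knob. Nest on the plate, 1.5 mm play: side rails 6 mm high (|y| 19.5 to 25.5), end stops to 28 mm above the table. Aluminium latch block at x -80 to -60, 34 mm wide, top 48 mm above the table.
- knob_a (a point): Centre of jig_a's yellow knob: round, 26 mm in diameter, 24 mm long, axis along the jig's x, 36 mm above the table, 106 mm on the -x side of the jig's origin when home. Beyond the plate, free all round; can be pinched from above across its diameter. Moves with the knob; axes as the jig.
- latch_a (a joint): Slide of jig_a's knob, m: 0 = home (its steel tongue lies over the module's foot and locks it), 0.030 = fully out (foot free). Pulls out along the jig's -x. An over-centre spring resists with 5 to 7 N (plus 1 N of friction) in the first half, then snaps it to the out end and keeps it there.
- module_a: The red-lidded module: aluminium box 70 (x) x 36 (y) x 46 mm (z) on a foot flange 94 x 36 x 4 mm (within the 46); 0.15 to 0.32 kg; loose once unlatched. Origin at the centre of its underside; z up; +x is the end with two brass connectors (9 mm thick, 10 mm long), which in the nest is away from the knob; axes then as the jig. Grip its 36 mm width from above on the plain sides.
- face_a (a point): Centre of the red-lidded module's flat connector face: 35 mm from the module's origin along its x and 23 mm above the underside; axes as the module.
- jig_b: The other jig, the same as jig_a, holding the green-lidded module; leave it alone. Origin and axes as jig_a.
- latch_b (a joint): Slide of the knob of jig_b, as latch_a; it is home and must stay so.
- module_b: The green-lidded module, otherwise the same as module_a; stays in its jig.
- stand: Stand of the inspection camera: steel foot 110 x 130 x 12 mm with an upright column 20 mm in diameter up to 352 mm, on which the camera is clamped at some height. Origin at the column's axis on the table. The camera looks along the stand's -x, level.
- lens (a point): Centre of the front glass of the inspection camera (black lens 38 mm in diameter on a white body 46 mm square), 90 mm in front of the column. The camera looks level along this point's -x; z up. Its height differs from run to run (0.17 to 0.25 m above the table). The camera cannot be shifted lightly.
- focus (a point): Point in the air 100 mm straight in front of the lens (along the lens's -x), at lens height: where the centre of the module's connector face belongs. Axes as the lens; the module's x must point along this x, towards the lens.
- bottle: Pink drinking bottle, 64 mm in diameter, 190 mm tall, standing to the right of the jigs; origin centre of the underside.
- phone: Black phone 75 x 150 x 9 mm lying on the bench on the left; origin centre of the underside.
- puck: Black round speaker, 80 mm in diameter, 32 mm high, lying to the back left of the jigs; origin centre of the underside.
- screwdriver: Screwdriver lying on the right; origin at its middle on the table.
- case: White box 90 x 120 x 45 mm with a red case on top (65 mm in all), one piece, at the right; origin centre of the underside.
Things that resemble listed ones, but are neither listed nor needed, are in the scene too. Leave any purple look-alike of the jig_a alone.

How it is judged:
By the outcome, as a careful person would: the job done as asked, in the order asked, and still so for the second after the job is handed in, while the arm keeps its last pose, push and grip.
It also fails if it takes over 51 s, if anything falls off the work surface, if the arm or the gripper's body presses on something with over 40 N, if the wrist force passes 120 N, or if a joint passes its speed limit or range.

## Working session

There is one attempt and no reset: what is moved stays moved. The work goes in short steps, Python scripts to look and compute and a tool call to move; the robot and the scene stay as the last step left them, time stands still between calls to the robot, and variables do not carry over. Pictures are saved under pics/ and viewed, about 8 in all and at most 12, crops included, and the job is handed in when it is done.

Besides the shell and the picture viewer there is one more tool, called after "Call:" as name(argument=value, ...) on one line, values as JSON. servo_tool: Moves the arm, as the interface text tells. Its arguments: {"type":"object","properties":{"deltas":{"type":"array","items":{"type":"array"}},"gripper":{"type":"number"}},"required":["deltas"]}

```bash
mkdir -p pics; ls; python3 - <<'E'
from rig import status, read_camera, get_calibration, workorder, bot
import cv2
s=status.sense()
for k in s: print(k,s[k])
print(bot.grasp_offset)
for n in("scene","top"):
    im=read_camera(n); cv2.imwrite(f"pics/{n}0.png",im[:,:,::-1]); print(n,get_calibration(n))
E
```

```text
pics
time 0.0
joint_positions [-1.16458241e+00  4.80852324e-01  1.59688632e+00  1.59164612e-05
  1.06510757e+00 -4.65912907e-02]
joint_velocities [-0.00170398 -0.00092531 -0.00075499 -0.00010537 -0.00025654 -0.00034196]
effort [ 3.48757218e-03 -9.50629234e+01 -4.30182838e+01  3.22731539e-04
  1.22237712e-02 -1.13450424e-04]
tool_pos [ 0.2842285  -0.58408962  0.23065447]
tcp_rot [ 0.59973158 -0.59921891  0.37536724 -0.37464407]
ft_force [-0.3621264  -0.01383001  0.67076853]
moment [ 0.00938185 -0.04827723 -0.00266767]
opening 0.08527901004233031
0.0187
scene {'mtx': array([[372.59083188,   0.        , 259.12122777],
       [  0.        , 372.59083188, 199.85261057],
       [  0.        ,   0.        ,   1.        ]]), 'rvec': array([ 0.89495516,  2.50914361, -1.04213592]), 'tvec': array([ 0.44486142, -0.10483862,  1.67542572])}
top {'mtx': array([[406.95100706,   0.        , 259.60295616],
       [  0.        , 406.95100706, 189.53628811],
       [  0.        ,   0.        ,   1.        ]]), 'rvec': array([ 2.22004762, -2.17345136,  0.05712625]), 'tvec': array([-0.09102253,  0.51998035,  1.56722744])}
```

View pics/scene0.png

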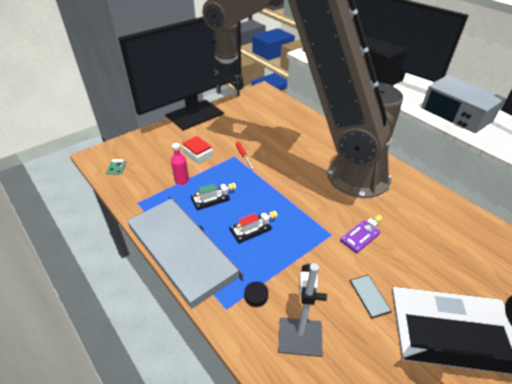

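View pics/top0.png

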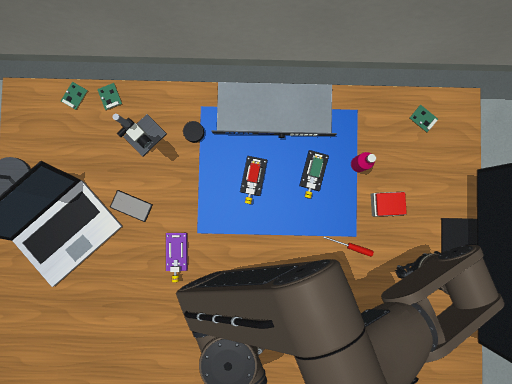

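Three candidates: the red-lidded jig (top 254,175), the green-lidded one (314,170) and the purple look-alike (176,255). The red lid fits jig_a. The stand is at top (140,133) and scene (302,310). I'll enlarge to confirm.

```bash
python3 - <<'E'
import cv2,numpy as np
t=cv2.imread("pics/top0.png");s=cv2.imread("pics/scene0.png")
def c(im,x0,y0,w,h,f): return cv2.resize(im[y0:y0+h,x0:x0+w],None,fx=f,fy=f,interpolation=cv2.INTER_CUBIC)
a=np.hstack([c(t,228,145,50,72,8),c(s,222,200,50,72,8)]) # 400x576 each
cv2.imwrite("pics/jig.png",a)
b=np.hstack([c(t,104,103,66,60,6),c(s,270,258,66,100,6)[:360]])
cv2.imwrite("pics/stand.png",np.hstack([c(t,108,105,66,99,6),c(s,267,260,66,99,6)]))
E
```

```text
(no output)
```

View pics/jig.png

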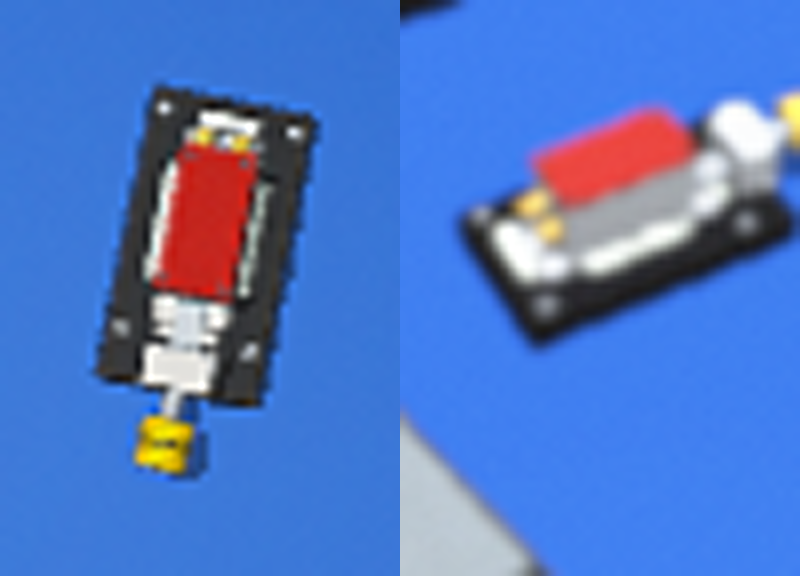

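View pics/stand.png

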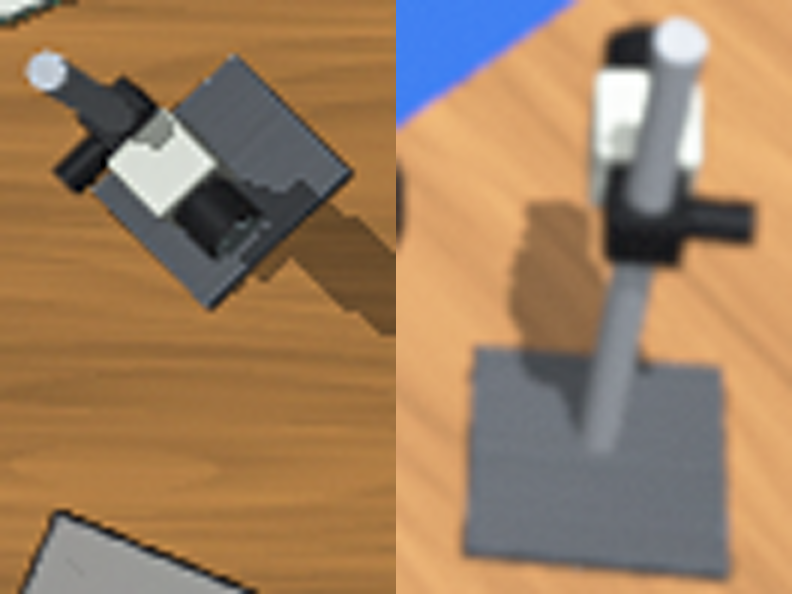

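The left crop confirms the red-lidded jig with its yellow knob at the near end; plate corners in the crop are (157,87), (318,120), (262,406) and (97,377), knob about (165,445). The stand crop shows the foot corners, column top (47,71) top / (680,42) scene, white body and black lens pointing to the lower right in the top view. Next I'll fit the poses.

```bash
cat > h.py <<'E'
import numpy as np,cv2
from rig import status, read_camera, get_calibration, workorder, bot
from scipy.optimize import least_squares
C={n:get_calibration(n) for n in("scene","top")}
def proj(n,P):
    c=C[n]; return cv2.projectPoints(np.float64(P).reshape(-1,1,3),c["rvec"],c["tvec"],c["mtx"],None)[0].reshape(-1,2)
def ray(n,uv):
    c=C[n];R=cv2.Rodrigues(c["rvec"])[0];o=-R.T@c["tvec"]
    d=R.T@np.linalg.inv(c["mtx"])@np.array([uv[0],uv[1],1.]);return o,d
def atz(n,uv,z):
    o,d=ray(n,uv);return o+d*(z-o[2])/d[2]
def crop(c,f,x0,y0): return (np.float64(c)+.5)/f-.5+[x0,y0]
def tri(a,b):
    (o1,d1),(o2,d2)=ray("top",a),ray("scene",b)
    d1=d1/np.linalg.norm(d1);d2=d2/np.linalg.norm(d2)
    s=np.linalg.lstsq(np.c_[d1,-d2],o2-o1,rcond=None)[0]
    p,q=o1+s[0]*d1,o2+s[1]*d2; return (p+q)/2,np.linalg.norm(p-q)
def place(p,L): # p=x,y,yaw
    c,s=np.cos(p[2]),np.sin(p[2]);L=np.float64(L)
    return np.c_[p[0]+c*L[:,0]-s*L[:,1],p[1]+s*L[:,0]+c*L[:,1],L[:,2]]
E
cat > m.py <<'E'
from h import *
J=lambda c:crop(c,8,228,145); JS=lambda c:crop(np.array(c)-[400,0],8,222,200)
T=lambda c:crop(c,6,108,105); S=lambda c:crop(np.array(c)-[396,0],6,267,260)
print("cams",ray("top",(0,0))[0],ray("scene",(0,0))[0])
# jig: x away from robot ~ image up
jt=[(157,87),(318,120),(262,406),(97,377)]
jl=[(.065,.04,.02),(.065,-.04,.02),(-.08,-.04,.02),(-.08,.04,.02)]
lid=[(182,145),(258,155),(232,302),(155,290)]
ll=[(.035,.018,.066),(.035,-.018,.066),(-.035,-.018,.066),(-.035,.018,.066)]
for use in("plate","plate+lid"):
    def f(p):
        r=proj("top",place(p,jl))-J(jt)
        if use!="plate": r=np.r_[r,proj("top",place(p,ll))-J(lid)]
        return r.ravel()
    s=least_squares(f,[.8,0,0]);print(use,s.x,np.degrees(s.x[2]),np.round(s.fun,2))
p=s.x
print("knob pred px",proj("top",place(p,[(-.106,0,.036)])),"meas",J((165,445)), atz("top",J((165,445)),.044))
sc=[(462,222),(540,348)]
print("scene chk",proj("scene",place(p,[(.065,-.04,.02),(.065,.04,.02)])),JS(sc))
# stand
Hs=.04 # foot centre unknown offset e
def g(q):
    p=q[:3];h,u,v,e=q[3:]
    F=[(e+.055,-.065,.012),(e-.055,-.065,.012),(e-.055,.065,.012)]
    r=[proj("top",place(p,F))-T([(235,55),(352,173),(210,310)])]
    F4=[(e-.055,-.065,.012),(e-.055,.065,.012),(e+.055,.065,.012),(e+.055,-.065,.012)]
    r.append(proj("scene",place(p,F4))-S([(475,347),(722,367),(730,577),(465,555)]))
    r.append(proj("top",place(p,[(0,0,.352)]))-T([(47,71)]))
    r.append(proj("scene",place(p,[(0,0,.352)]))-S([(680,42)]))
    B=[(u,-.023,h+.023),(u,.023,h+.023),(v,.023,h+.023),(v,-.023,h+.023)]
    r.append(proj("top",place(p,B))-T([(215,162),(160,215),(110,155),(165,110)]))
    r.append(proj("scene",place(p,B[:2]))-S([(597,70),(703,75)]))
    r.append(proj("top",place(p,[(-.09,.019,h),(-.09,-.019,h)]))-T([(213,258),(262,215)]))
    return np.concatenate(r).ravel()
x0=atz("top",T((47,71)),.352)
for yaw in(.8,):
    s=least_squares(g,[x0[0],x0[1],yaw,.2,-.06,-.02,0],loss="soft_l1");q=s.x
    print("stand",np.round(q,4),np.degrees(q[2]));print(np.round(s.fun.reshape(-1,2),2).tolist())
c,s_=np.cos(q[2]),np.sin(q[2])
print("lens",q[0]-.09*c,q[1]-.09*s_,q[3],"focus",q[0]-.19*c,q[1]-.19*s_)
print("tri body front",tri(T((215,162)),S((597,70))),tri(T((160,215)),S((703,75))))
print("slab",tri((212,134),(240,272)),tri((334,134),(172,198)),tri((217,82),(195,302)))
for n,uv,z in(("bottle",(360,163),.0),("green",(314,170),.066),("puck",(193,131),.032),("phone",(131,205),.009)):print(n,atz("top",uv,z))
E
python3 m.py
```

```text
cams [ 0.44247206 -0.07797215  1.59154181] [1.16987698 0.67751561 1.09009385]
plate [ 0.5829354  -0.05698557 -0.1740773 ] -9.973894805325873 [-0.03 -0.24  0.06 -0.38 -0.18  0.5   0.14  0.11]
plate+lid [ 0.58300374 -0.05607076 -0.16851531] -9.655216278671833 [-0.36 -0.22 -0.25 -0.48 -0.29  0.44  0.01  0.17  0.38 -0.24  0.27  0.31
  0.01  0.15  0.22 -0.15]
knob pred px [[248.47400179 200.3144095 ]] meas [248.1875 200.1875] [ 0.47877923 -0.0373967   0.044     ]
scene chk [[228.91962765 226.74126116]
 [238.73809057 241.03344959]] [[229.3125 227.3125]
 [239.0625 243.0625]]
stand [ 0.721   0.3673  0.7942  0.224  -0.0584 -0.0168  0.0101] 45.50287100292291
[[0.15, -0.79], [0.02, -0.53], [-0.45, -0.29], [-0.05, -0.42], [0.45, -0.15], [0.48, -0.03], [-0.03, -0.42], [0.4, -0.18], [0.31, 0.11], [0.53, -0.43], [-0.35, 0.31], [-0.63, 1.41], [0.25, -0.64], [0.38, -0.25], [-0.27, 0.29], [0.18, 0.12], [0.17, -0.5]]
lens 0.6579285697495607 0.3030984356359084 0.22399338802937457 focus 0.5878412173952889 0.23176987866208362
tri body front (array([0.69621988, 0.3102149 , 0.24624992]), np.float64(0.003230280168278859)) (array([0.663819  , 0.34115627, 0.24795695]), np.float64(0.002237570878309714))
slab (array([0.73621133, 0.10154126, 0.04272251]), np.float64(0.017169131459834126)) (array([ 0.73852176, -0.36007789,  0.03990587]), np.float64(0.004396052283627001)) (array([0.9256562 , 0.09586653, 0.05005923]), np.float64(0.011004209679799905))
bottle [ 0.63526972 -0.47235062  0.        ]
green [ 0.59709707 -0.2830376   0.066     ]
puck [0.74176515 0.18210456 0.032     ]
phone [0.45126695 0.41805612 0.009     ]
```

Fits agree to about 0.5 px. Jig_a is at (0.583, -0.0565) with yaw -9.8°, and the knob at (0.4785, -0.0385). The lens is at (0.658, 0.303, 0.224) with yaw 45.5°. All are within reach and match the given sizes. Next, the moves in tool axes.

```bash
cat >> h.py <<'E'
from scipy.spatial.transform import Rotation as Ro
def plan(target,yaw_x=None,q=None,pos=None):
    """delta in tool axes (mm) & turn about tool y (deg) to bring tool x horizontal heading to yaw_x mod 180"""
    s=status.sense();q=s["tcp_rot"];R=Ro.from_quat(np.roll(q,-1)).as_matrix()
    d=R.T@(np.array(target)-s["tool_pos"])*1e3
    print("t",s["time"],"pos",np.round(s["tool_pos"],4),"down",np.round(R[:,1],4),"xhead",round(np.degrees(np.arctan2(R[1,0],R[0,0])),2),"F",np.round(s["ft_force"],1),"open",round(s["opening"],4),"j",np.round(s["joint_positions"],2))
    print("delta mm",np.round(d,1))
    if yaw_x is not None:
        h=np.arctan2(R[1,0],R[0,0]); t=np.degrees(h-yaw_x) ; print("turn", (t+90)%180-90, "or +-180")
E
python3 -c "
from h import *
plan((.4785,-.0385,.15),np.radians(80.2))"
```

```text
t 0.1 pos [ 0.2843 -0.5842  0.2308] down [-4.e-04  1.e-03 -1.e+00] xhead -64.06 F [-0.5  0.7  0.3] open 0.085 j [-1.16  0.48  1.6   0.    1.07 -0.05]
delta mm [-405.6   81.2  413.4]
turn 35.742942063630466 or +-180
```

Call:
servo_tool(deltas=[[[-20, 0, 20], 2], [[-60, 0, 60], 6], [[-110, 0, 112], 10], [[-160, 0, 163], 15], [[-210, 0, 214], 20], [[-260, 0, 265], 25], [[-310, 0, 316], 30], [[-355, 20, 362], 33], [[-390, 50, 397], 35], [[-405.6, 80, 413.4], 35.74]], gripper=1)

```text
time: 1.35
tool_pos: [0.4759, -0.0481, 0.1601]
tcp_rot: [-0.456, 0.455, -0.54, 0.542]
ft_force: [0.1, -1.0, -1.1]
opening: 0.0855
```

```bash
python3 -c "
from h import *
import cv2
plan((.4785,-.0385,.016),np.radians(80.2))
"
```

```text
t 1.35 pos [ 0.4759 -0.0481  0.1601] down [ 2.6e-03 -4.0e-04 -1.0e+00] xhead -99.81 F [ 0.1 -1.  -1.1] open 0.0855 j [-0.16  0.34  2.06  0.    0.74  1.58]
delta mm [ -9.9 144.1   0.5]
turn -0.012154435402266017 or +-180
```

Call:
servo_tool(deltas=[[[0, 0, 0], 0], [[0, 0, 0], 0], [[0, 20, 0], 0], [[0, 45, 0], 0], [[0, 70, 0], 0], [[0, 90, 0], 0], [[0, 105, 0], 0], [[0, 120, 0], 0], [[0, 130, 0], 0], [[0, 135, 0], 0]])

```text
time: 2.6
tool_pos: [0.4746, -0.0501, 0.0246]
tcp_rot: [0.455, -0.456, 0.541, -0.541]
ft_force: [-0.3, 0.8, 0.4]
opening: 0.0851
```

```bash
python3 - <<'E'
from h import *
plan((.4785,-.0385,.016),np.radians(80.2))
a=read_camera("top")[165:235,215:285,::-1];b=read_camera("scene")[185:255,235:305,::-1]
cv2.imwrite("pics/k1.png",np.hstack([cv2.resize(i,None,fx=5.6,fy=5.6,interpolation=cv2.INTER_CUBIC) for i in(a,b)]))
E
```

```text
t 2.6 pos [ 0.4746 -0.0501  0.0246] down [-3.e-04  0.e+00 -1.e+00] xhead -99.8 F [-0.3  0.8  0.4] open 0.0851 j [-0.17  0.58  2.15 -0.    0.41  1.57]
delta mm [-12.1   8.6   1.9]
turn -0.0010377163737871342 or +-180
```

View pics/k1.png

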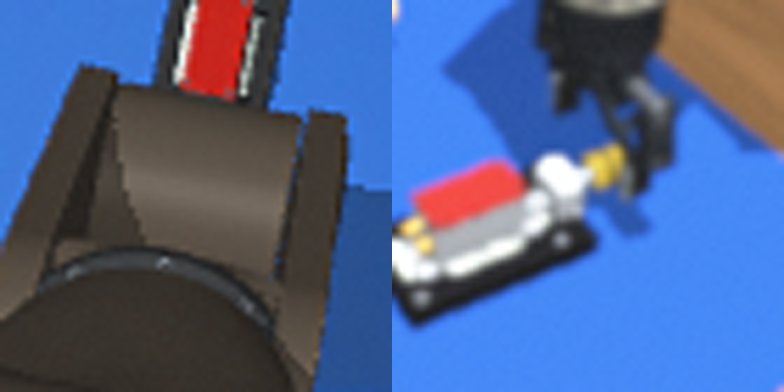

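The scene crop shows the fingers straddling the knob at about (605,165), with the knob nearer one finger; the TCP is 12 mm off, so I'll correct it.

Call:
servo_tool(deltas=[[[-6, 0, 1], 0], [[-12, 0, 2], 0], [[-12, 0, 2], 0], [[-12, 0, 2], 0], [[-12, 3, 2], 0], [[-12, 4, 2], 0], [[-12, 4, 2], 0], [[-12, 4, 2], 0], [[-12, 4, 2], 0], [[-12, 4, 2], 0]])

```text
time: 3.95
tool_pos: [0.4787, -0.0386, 0.0211]
tcp_rot: [-0.456, 0.455, -0.541, 0.541]
ft_force: [0.3, 0.3, -0.6]
opening: 0.0853
```

```bash
python3 - <<'E'
from h import *
plan((.4785,-.0385,.016),np.radians(80.2))
E
```

```text
t 3.95 pos [ 0.4787 -0.0386  0.0211] down [ 1.e-04 -0.e+00 -1.e+00] xhead -99.8 F [ 0.3  0.3 -0.6] open 0.0853 j [-0.14  0.59  2.14  0.    0.41  1.6 ]
delta mm [-0.   5.1 -0.2]
turn 0.0043849076666901965 or +-180
```

Call:
servo_tool(deltas=[[[0, 5, 0], 0], [[0, 5, 0], 0], [[0, 5, 0], 0], [[0, 5, 0], 0], [[0, 5, 0], 0], [[0, 5, 0], 0], [[0, 5, 0], 0], [[0, 5, 0], 0], [[0, 5, 0], 0], [[0, 5, 0], 0]], gripper=0)

```text
time: 5.2
tool_pos: [0.4788, -0.0375, 0.0163]
tcp_rot: [0.456, -0.455, 0.541, -0.541]
ft_force: [1.1, 21.7, 6.8]
opening: 0.0246
```

The grip holds, but the knob presses the tool by 21 N towards +y. I'll shift 1 mm to relieve it, then pull 30 mm along the jig's -x, which is tool -z.

Call:
servo_tool(deltas=[[[-1, 0, 0], 0], [[-1, 0, -3], 0], [[-1, 0, -7], 0], [[-1, 0, -11], 0], [[-1, 0, -15], 0], [[-1, 0, -19], 0], [[-1, 0, -23], 0], [[-1, 0, -27], 0], [[-1, 0, -30], 0], [[-1, 0, -30], 0]])

```text
time: 6.45
tool_pos: [0.4492, -0.032, 0.0163]
tcp_rot: [0.456, -0.455, 0.541, -0.541]
ft_force: [1.5, 12.5, 7.9]
opening: 0.0243
```

```bash
python3 - <<'E'
from h import *
plan((.4785,-.0385,.016),np.radians(80.2))
b=read_camera("scene")[185:255,235:305,::-1]
cv2.imwrite("pics/k2.png",cv2.resize(b,None,fx=7,fy=7,interpolation=cv2.INTER_CUBIC))
E
```

```text
t 6.45 pos [ 0.4492 -0.032   0.0163] down [ 3.e-04  3.e-04 -1.e+00] xhead -99.8 F [ 1.5 12.5  7.9] open 0.0243 j [-0.14  0.58  2.21  0.    0.35  1.6 ]
delta mm [ 1.5  0.3 29.9]
turn -0.0023448237066077127 or +-180
```

View pics/k2.png

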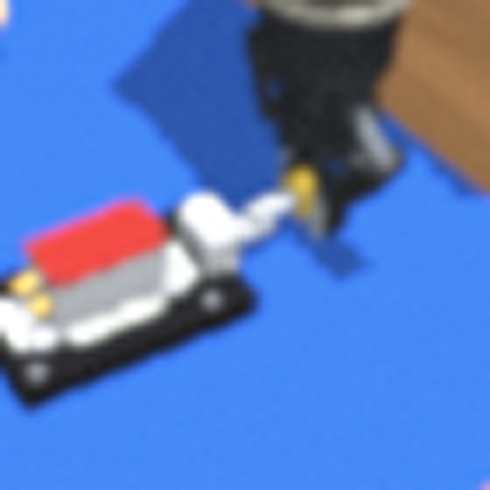

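The rod is visibly extended: knob at about (303,190) and the block at (210,225). I'll nudge 1.5 mm to feel the end stop and relieve the side load before release.

Call:
servo_tool(deltas=[[[-0.3, 0, -0.5], 0], [[-0.6, 0, -1], 0], [[-0.6, 0, -1.5], 0], [[-0.6, 0, -1.5], 0], [[-0.6, 0, -1.5], 0], [[-0.6, 0, -1.5], 0], [[-0.6, 0, -1.5], 0], [[-0.6, 0, -1.5], 0], [[-0.6, 0, -1.5], 0], [[-0.6, 0, -1.5], 0]])

```text
time: 7.75
tool_pos: [0.4492, -0.0318, 0.0163]
tcp_rot: [-0.456, 0.455, -0.54, 0.542]
ft_force: [7.0, 4.2, 4.4]
opening: 0.0246
```

The force rose to 7 N with no motion, so the knob is at its end stop. Release and rise.

Call:
servo_tool(deltas=[[[0, 0, 1.5], 0], [[0, 0, 1.5], 0], [[0, 0, 1.5], 0], [[0, 0, 1.5], 0], [[0, 0, 1.5], 0], [[0, -15, 1.5], 0], [[0, -40, 1.5], 0], [[0, -65, 1.5], 0], [[0, -90, 1.5], 0], [[0, -90, 1.5], 0]], gripper=1)

```text
time: 9.0
tool_pos: [0.4506, -0.032, 0.1083]
tcp_rot: [-0.456, 0.455, -0.54, 0.542]
ft_force: [0.5, -0.4, -0.1]
opening: 0.0856
```

```bash
python3 - <<'E'
from h import *
plan((.583,-.0558,.105),np.radians(80.2))
E
```

```text
t 9.0 pos [ 0.4506 -0.032   0.1083] down [ 3.8e-03 -5.0e-04 -1.0e+00] xhead -99.79 F [ 0.5 -0.4 -0.1] open 0.0856 j [-0.14  0.4   2.16  0.    0.58  1.6 ]
delta mm [  0.9   3.8 134.5]
turn 0.007231999887494567 or +-180
```

Call:
servo_tool(deltas=[[[0, 0, 15], 0], [[0, 0, 40], 0], [[0, 0, 65], 0], [[1, 0, 90], 0], [[1, 0, 110], 0], [[1, 0, 125], 0], [[1, 0, 134.5], 0], [[1, 0, 134.5], 0], [[1, 0, 134.5], 0], [[1, 0, 134.5], 0]])

```text
time: 10.25
tool_pos: [0.5812, -0.0556, 0.1061]
tcp_rot: [0.455, -0.456, 0.541, -0.541]
ft_force: [0.8, 0.1, 0.2]
opening: 0.0853
```

```bash
python3 - <<'E'
from h import *
plan((.583,-.0558,.030),np.radians(80.2))
E
```

```text
t 10.25 pos [ 0.5812 -0.0556  0.1061] down [-3.e-04  1.e-04 -1.e+00] xhead -99.79 F [0.8 0.1 0.2] open 0.0853 j [-0.15  0.54  1.86  0.    0.74  1.59]
delta mm [-0.1 76.1  1.8]
turn 0.005469910417417623 or +-180
```

Call:
servo_tool(deltas=[[[0, 12, 1], 0], [[0, 27, 1.8], 0], [[0, 42, 1.8], 0], [[0, 55, 1.8], 0], [[0, 65, 1.8], 0], [[0, 72, 1.8], 0], [[0, 76, 1.8], 0], [[0, 76, 1.8], 0], [[0, 76, 1.8], 0], [[0, 76, 1.8], 0]])

```text
time: 11.5
tool_pos: [0.5838, -0.0561, 0.0304]
tcp_rot: [-0.456, 0.455, -0.541, 0.541]
ft_force: [0.5, -0.2, 0.1]
opening: 0.0853
```

Call:
servo_tool(deltas=[[[0, 0, 0], 0], [[0, 0, 0], 0], [[0, 0, 0], 0], [[0, 0, 0], 0], [[0, 0, 0], 0], [[0, 0, 0], 0], [[0, 0, 0], 0], [[0, 0, 0], 0], [[0, 0, 0], 0], [[0, 0, 0], 0]], gripper=0)

```text
time: 12.75
tool_pos: [0.5836, -0.0561, 0.0302]
tcp_rot: [-0.456, 0.455, -0.541, 0.541]
ft_force: [-0.7, 0.4, 4.9]
opening: 0.0353
```

```bash
python3 - <<'E'
from h import *
plan((.583,-.0558,.030),np.radians(80.2)); print(status.sense()["moment"])
E
```

```text
t 12.75 pos [ 0.5836 -0.0561  0.0302] down [ 1.e-04 -0.e+00 -1.e+00] xhead -99.79 F [-0.7  0.4  4.9] open 0.0353 j [-0.15  0.66  1.89 -0.    0.59  1.59]
delta mm [-0.2  0.2 -0.6]
turn 0.005623132527489361 or +-180
[-0.05566972  0.17432694 -0.06168712]
```

Gripped with no side load. Lift straight up.

Call:
servo_tool(deltas=[[[0, -2, 0], 0], [[0, -5, 0], 0], [[0, -9, 0], 0], [[0, -14, 0], 0], [[0, -22, 0], 0], [[0, -35, 0], 0], [[0, -50, 0], 0], [[0, -65, 0], 0], [[0, -80, 0], 0], [[0, -80, 0], 0]])

```text
time: 14.0
tool_pos: [0.5844, -0.0562, 0.1115]
tcp_rot: [-0.456, 0.455, -0.54, 0.541]
ft_force: [1.0, 0.7, -2.7]
opening: 0.0354
```

```bash
python3 - <<'E'
from h import *
# module origin -> grasp: assume module centre at TCP axis; face 35 mm ahead
c,s=np.cos(np.radians(45.5)),np.sin(np.radians(45.5))
x,y=.5878-.035*c,.2318-.035*s
print(x,y)
plan((x,y,.211),np.radians(135.5)); print(status.sense()["moment"])
E
```

```text
0.5632681757495052 0.20683623427960365
t 14.0 pos [ 0.5844 -0.0562  0.1115] down [ 2.3e-03 -4.0e-04 -1.0e+00] xhead -99.8 F [ 1.   0.7 -2.7] open 0.0354 j [-0.15  0.54  1.85 -0.    0.75  1.59]
delta mm [-255.6  -99.6  -65.3]
turn -55.295742898623104 or +-180
[ 0.00601802  0.01873036 -0.03752546]
```

The reading is 2.7 N, about 0.27 kg, so the module is free. Now carry it to the focus.

Call:
servo_tool(deltas=[[[0, -30, 0], 0], [[-15, -60, -5], -4], [[-45, -85, -12], -10], [[-80, -100, -20], -17], [[-120, -100, -30], -25], [[-160, -100, -40], -33], [[-200, -100, -50], -42], [[-230, -100, -58], -50], [[-250, -100, -64], -54], [[-255.6, -100, -65.3], -55.3]])

```text
time: 15.25
tool_pos: [0.5624, 0.2077, 0.2097]
tcp_rot: [-0.654, 0.655, -0.267, 0.267]
ft_force: [0.8, -0.4, -2.0]
opening: 0.0353
```

Call:
servo_tool(deltas=[[[0, 0, 0], 0], [[0, 0, 0], 0], [[0, 0, 0], 0], [[0, 0, 0], 0], [[0, 0, 0], 0], [[0, 0, 0], 0], [[0, 0, 0], 0], [[0, 0, 0], 0], [[0, 0, 0], 0], [[0, 0, 0], 0]])

```text
time: 16.5
tool_pos: [0.5627, 0.2069, 0.21]
tcp_rot: [-0.654, 0.654, -0.268, 0.268]
ft_force: [0.7, 0.0, -1.7]
opening: 0.0353
```

```bash
python3 - <<'E'
from h import *
plan((.5633,.2068,.211),np.radians(135.5))
a=read_camera("top");b=read_camera("scene")
cv2.imwrite("pics/t2.png",a[:,:,::-1]);cv2.imwrite("pics/s2.png",b[:,:,::-1])
A=a[90:190,105:205,::-1];B=b[230:330,230:330,::-1]
cv2.imwrite("pics/f1.png",np.hstack([cv2.resize(i,None,fx=4,fy=4,interpolation=cv2.INTER_CUBIC) for i in(A,B)]))
E
```

```text
t 16.5 pos [0.5627 0.2069 0.21  ] down [ 0. -0. -1.] xhead -44.49 F [ 0.7  0.  -1.7] open 0.0353 j [ 0.3   0.43  1.74 -0.    0.97  1.08]
delta mm [ 0.5 -1.   0.3]
turn 0.006686080025275487 or +-180
```

View pics/f1.png

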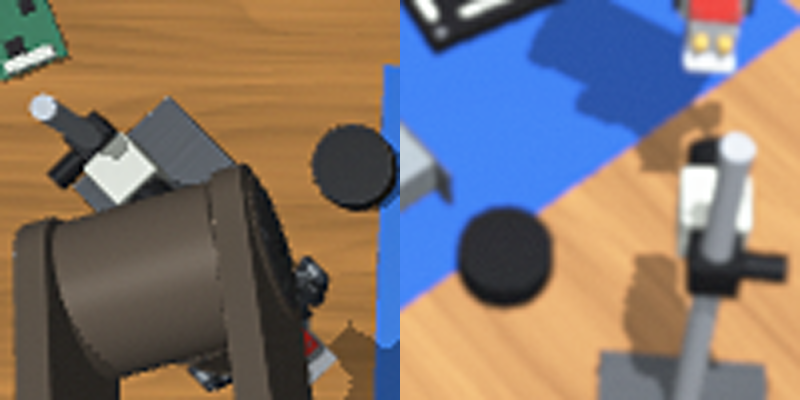

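The module is held ahead of the lens with its connectors towards it (scene crop about 712,40). I'll enlarge it and compare with the projection.

```bash
python3 - <<'E'
from h import *
b=cv2.imread("pics/s2.png")[212:272,280:340]
cv2.imwrite("pics/f2.png",cv2.resize(b,None,fx=10,fy=10,interpolation=cv2.INTER_CUBIC))
p=(.5627,.2069,np.radians(45.5)); z0=.200
L=[(.035,.018,z0+.046),(.035,-.018,z0+.046),(.047,.018,z0),(.047,-.018,z0),(.047,.018,z0+.004),(.047,-.018,z0+.004),(.035,0,z0+.023)]
print(np.round((proj("scene",place(p,L))-[280,212]+.5)*10-.5))
q=(.721,.3673,np.radians(45.5))
print(np.round((proj("scene",place(q,[(-.09,0,.224+.019),(-.0584,.023,.247),(-.0584,-.023,.247)]))-[280,212]+.5)*10-.5))
for i in(1,): print(status.sense()["moment"])
E
```

```text
[[351. 237.]
 [229. 227.]
 [333. 365.]
 [214. 356.]
 [335. 357.]
 [215. 348.]
 [281. 281.]]
[[291. 515.]
 [379. 608.]
 [209. 595.]]
[ 0.03565001 -0.0150599  -0.01830261]
```

View pics/f2.png

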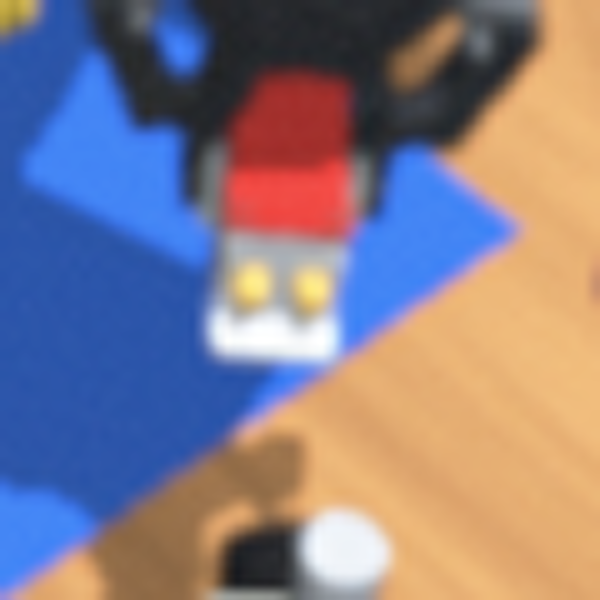

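The measured corners, top edge (222,232)–(352,238) and foot (210,355)–(335,362), match the prediction within about 0.7 px. I'll make the last 1 mm trim and hold.

Call:
servo_tool(deltas=[[[0.3, -0.5, 0.5], 0], [[0.5, -1, 1], 0], [[0.5, -1, 1], 0], [[0.5, -1, 1], 0], [[0.5, -1, 1], 0], [[0.5, -1, 1], 0], [[0.5, -1, 1], 0], [[0.5, -1, 1], 0], [[0.5, -1, 1], 0], [[0.5, -1, 1], 0]])

```text
time: 17.85
tool_pos: [0.5638, 0.2073, 0.211]
tcp_rot: [0.654, -0.654, 0.268, -0.268]
ft_force: [-0.7, 0.5, -1.9]
opening: 0.0355
```

```bash
python3 - <<'E'
from h import *
plan((.5638,.2073,.211),np.radians(135.5)); print(status.sense()["joint_velocities"].round(4))
b=read_camera("scene")[:,:,::-1]
cv2.imwrite("pics/e.png",cv2.resize(b[160:280,180:340],None,fx=5,fy=5,interpolation=cv2.INTER_CUBIC))
E
```

```text
t 17.85 pos [0.5638 0.2073 0.211 ] down [ 0.  0. -1.] xhead -44.5 F [-0.7  0.5 -1.9] open 0.0355 j [0.3  0.43 1.74 0.   0.97 1.08]
delta mm [0.  0.  0.1]
turn 0.0031202109224466312 or +-180
[ 0.001   0.0009 -0.0007 -0.0018  0.0013  0.0012]
```

View pics/e.png

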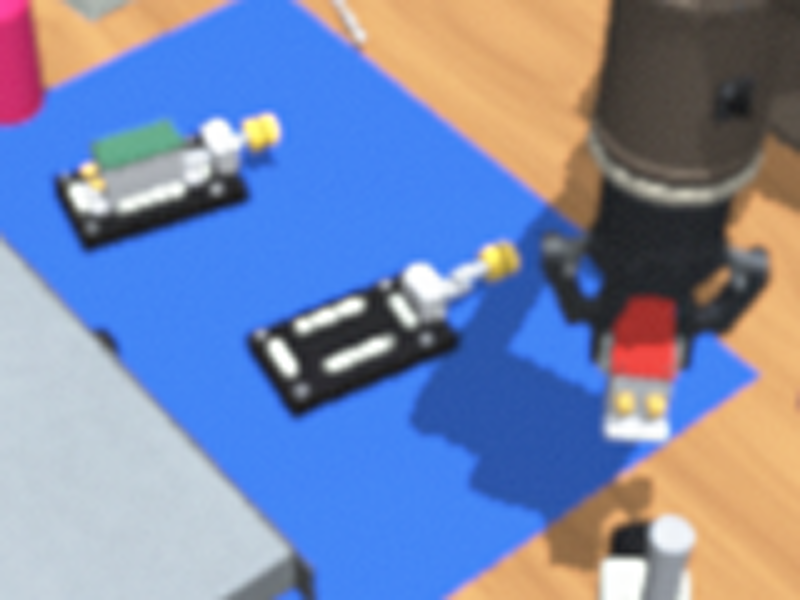

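The empty jig's knob is out at (500,260), the green jig is untouched with its knob home at (262,132), and the module is held facing the lens at (640,405). Handing in.

```bash
python3 -c "
from rig import workorder
print(workorder.close_job())"
```

```text
the job is handed in; nothing more can be done
None
```

I pulled the red-lidded module's knob 30 mm out to its end stop and left it out. I then lifted the module out and handed the job in at about 18 s, holding the module still in front of the inspection camera.

**Knob:** at 30 mm it stopped moving and the force rose to 7 N. The last picture shows it still out.

**Module pose:** the connector face is at my estimated focus point, about (0.588, 0.232, 0.224) m, upright and turned 45.5° towards the lens. The tool is within 0.1 mm of its target.

**Accuracy:** before a last 1 mm trim, the module's corners matched the prediction within about 0.7 px (roughly 3 mm). I did not remeasure them after it. The lens position comes from the image fit and is good to about 2 mm. One stand corner, partly hidden by the clamp, was 1.4 px off in that fit.

**Corrections on the way:** the first approach to the knob ended 12 mm off and was put right before gripping. The grip then showed 22 N of side load, which I relieved during and after the pull, before letting go.

**Rest of the bench:** in the last picture the green-lidded jig looks untouched, with its knob home. The phone, case and purple jig were outside that picture, but the arm went nowhere near them.

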